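# Change the potato chipper from fine to coarse blades

## Robot

A 6-joint arm with a two-finger parallel gripper is mounted at the origin on the work surface. World frame = base frame: x ahead of the robot, y to its left, z up, the work surface at z = 0. Lengths are in m, angles in degrees, forces in N, time in s.
With the tool pointing down it reaches from about 0.35 to 0.875 m from the base axis. Payload 4.2 kg.
Tool frame: the origin (TCP) lies between the finger pads; the fingertips stand 8 mm ahead of it and the grasp point (between the pads) lies 11 mm behind it; z points along the fingers, y is the line along which they close (so a half turn about z gives the same grasp; the last joint's range is limited). The gripper opens to 87 mm and grips with 3 to 60 N. Pads are 19 mm wide; open, the fingers measure 117 mm over their backs; the gripper's body (75 mm by 190 mm) begins 51 mm behind the grasp point.
Start: joints at [-58.866, 22.042, 0.453, 0, -68.411, -14.817], TCP at [0.176, -0.6, 0.231] pointing down, gripper open.
Joint ranges: [-179.83, 179.83], [-69.29, 118.12], [-61.27, 80.66], [-181.25, 117.63], [-171.15, -9.14], [-177.46, 177.46]. Speed limits (degrees/s): [159.86, 159.86, 180, 180, 180, 180].

## Interface

Orientations are given as a 3x3 rotation matrix whose columns are the frame's x, y, z axes.
In Python, from cell import manip gives the robot as it stands.
- The arm moves only by the tool shift_gripper, called by a JSON object that holds its "fn" and its "kwargs". Schema: {"type":"object","properties":{"increments":{"type":"string"},"clamp_n":{"type":"number"},"only":{"type":"string"},"quiet":{"type":"boolean"},"lines":{"type":"string"}},"required":["increments"],"additionalProperties":false}. increments is a string of 1 to 8 rows, parted by semicolons, with the numbers parted by commas; each row has 5 numbers: the finger opening in m, then dx, dy, dz in units of 25 mm, then a turn about the tool's z in degrees; each row shifts and turns the commanded pose from where the row before left it, along the tool's axes as they then stand; what a row does not reach is not made up. A row lasts 1/12 s, in which the tool goes at most 0.0417 m and 7.16 degrees, less where a joint would pass 70% of its speed; a pose out of reach is approached as far as the arm can. The fingers move at their own pace and stop on an object; clamp_n is the grip in N (left out, the last holds). Time passes only in rows, so rows that do not move let the fingers close. The tool returns the time, the measured TCP pose, the force, the opening and the grip force at its end. only (a regular expression) keeps the lines of the reply that match it, lines (a string "A,B") keeps lines A to B, and quiet returns only ok. Input that does not fit is refused with a message, and nothing moves.
- manip.get_state(): the state, without advancing time (a new reading comes with each control period).
- manip.snapshot(name): name is "scene" or "top" or "wrist"; returns (picture, depth): 384x512x3 uint8, blue, green, red; 384x512 float32, m along the optical axis (not along the pixel's ray), 0 where there is no reading.
- manip.get_calibration(name): a dict with "fx", "fy", "cx", "cy" (pixels), "R" (3x3) and "t" (3): a world point X has camera coordinates R X + t. Camera axes: x right, y down, z forward; pixel columns grow to the right and rows downward; lengths in m; the calibration is good to about 2 mm. A picture is of the moment at which its call begins: read the wrist's pose just before it. get_calibration takes no time and is no camera call; for the wrist camera it gives the pose at the moment of the call.
- manip.hand_in(): hands the job in; it is judged then, once.
The state is a dict: "t": time; "joints": joint angles; "dq": joint speeds; "joint_efforts": joint torques, N m; "tcp_pos": TCP position; "ee_rot": TCP orientation; "contact_force": force on the tool from outside, world axes, zero at the start; "torque": the same for the moment, N m; "opening": finger opening in m; "finger_force": force on a finger pad.
Only numpy, scipy, OpenCV 4.12 (cv2) and the standard library are available. Lean on these libraries where they do the work, as an engineer would, in place of code of your own. Each camera call takes 0.05 s, during which the arm holds its last target. There are 200 camera calls.

## Task

Change the potato chipper over from fine to coarse cut: draw the fine-grid blade cassette straight up out of the cutter's head and stand it in the empty compartment of the cassette rack, then take the coarse-grid cassette (big square openings, widest tab; not the wedge cutter with spokes) and plug it into the head, fully home with its flange flush on the head. Lower both cassettes into place rather than letting them drop in, and leave everything else on the counter where it stands.

Things in the scene. Friction and masses are not known exactly. Their poses are not given: they have to be found in the camera images.
- coarse: Loose blade cassette, COARSE grid: 4 x 4 square openings of 16 mm, widest tab. Starts in a rack compartment. Aluminium frame 24 (x) x 80 (y) x 78 mm high, flange 40 x 80 x 5 mm on it, then on its middle a grey grip tab 13 (x) x 60 (y) mm, from 83 to 123 mm above the underside; 0.2 to 0.45 kg. Origin: centre of the underside, z up, x through the blades; works either way round. 
- fine: Loose blade cassette, FINE grid: 8 x 8 square openings of 8 mm, narrow tab. Starts home in the cutter's head. Aluminium frame 24 (x) x 80 (y) x 78 mm high, flange 40 x 80 x 5 mm on it, then on its middle a grey grip tab 13 (x) x 34 (y) mm, from 83 to 123 mm above the underside; 0.2 to 0.45 kg. Origin: centre of the underside, z up, x through the blades; works either way round. 
- wedge: Loose wedge-cutter cassette: eight spokes round a hub, and two 16 mm lugs with a gap between instead of one tab. Stays in its rack compartment. Aluminium frame 24 (x) x 80 (y) x 78 mm high, flange 40 x 80 x 5 mm on it. Origin: centre of the underside, z up, x through the blades; works either way round. 
- cutter: Hand-lever potato chipper, grey cast metal, fixed. Origin: on the counter under the centre of the blade slot; x runs back from the outlet end (nearest the robot) along the trough, z up. Head 60 (x) x 120 (y) mm, flat top 150 mm up. Behind it (x to 290 mm) trough, rods, pusher and tower, at most 195 mm high; lever lies back to x = 455 mm, 235 mm high. Feet spread to y = +-90 mm.
- head_slot (a point): Centre of the mouth of the blade slot in the head's flat top, 150 mm up; axes as the cutter's. Slot 27 (x) x 83 (y) mm, straight down, 4 mm chamfer round the mouth, closed 80 mm down. A cassette is home when its flange lies on the head's top: origin then 72 mm, tab 155 to 195 mm above the counter.
- rack: Steel cassette rack, fixed: three open-topped compartments in a row along its y, each 30 (x) x 86 (y) mm inside, floor 6 mm up, walls 5 mm thick, 35 mm high overall. Outside 40 x 278 mm. Origin: centre of the underside. A cassette stands with its x along the rack's x, its origin on the floor; neighbouring flanges are about 11 mm apart.
- slot0 (a point): Centre of the floor of the rack's first compartment (at -91 mm along the rack's y, 6 mm up); axes as the rack's. Which compartment holds the coarse cassette, which the wedge cassette, and which is empty changes from run to run.
- slot1 (a point): Centre of the floor of the rack's middle compartment, 6 mm up; axes as the rack's.
- slot2 (a point): Centre of the floor of the rack's third compartment (at +91 mm along the rack's y, 6 mm up); axes as the rack's.
- crock: Yellow plastic tub of ladles and spatulas, 110 mm across the rim, 150 mm high, the utensils leaning out to about 75 mm from its axis and 285 mm high. Stands between cutter and rack, towards the back. Origin: centre of the underside. Leave alone.
- shaker: White shaker jar with black cap, 60 mm across, 125 mm high, between cutter and rack, towards the robot. Origin: centre of the underside. Leave alone.
- mug: Dark steel mug, 76 mm across, 85 mm high, in front of the rack (robot's side). Origin: centre of the underside. Leave alone.
- pan: Square steel pan 166 mm wide, 50 mm high, under the cutter's outlet. Origin: centre of the underside. Leave alone.
- bowl: Steel bowl of potatoes, 176 mm across, about 105 mm high, behind the rack. Origin: centre of the underside. Leave alone.

How it is judged (in metres and radians):
At the end, for the whole second after the job is handed in: The coarse cassette is upright in the cutter's blade slot, fully home (within 2.5 mm of its seat in height, 4 mm sideways, 0.06 rad in turn), the fine cassette stands upright on the floor of a compartment of the rack (within 8 mm of its centre and 5 mm in height), both are at rest and released (horizontal distance between coarse and head_slot below 0.004 m and z of coarse in the frame of cutter between 0.069 and 0.0745 m and angle between the x axis of coarse and the x axis of cutter, either way round below 0.06 rad and angle between coarse's own z axis and vertical below 0.04 rad and linear speed of each of coarse, fine below 0.03 m/s and angular speed of each of coarse, fine below 0.3 rad/s and (horizontal distance between fine and slot0 below 0.008 m or horizontal distance between fine and slot1 below 0.008 m or horizontal distance between fine and slot2 below 0.008 m) and z of fine in the frame of rack between 0.003 and 0.011 m and angle between fine's own z axis and vertical below 0.08 rad); the robot touches nothing.
It fails at once if the wedge cassette is shifted by more than 30 mm (distance of wedge from where it was at the start of the episode above 0.03 m).
It fails at once if another thing on the counter (tub, shaker, mug, pan, bowl) is shifted by more than 30 mm (distance of any of crock, shaker, mug, pan, bowl from where it was at the start of the episode above 0.03 m).
It fails at once if the coarse cassette is dropped into the cutter (moves faster than 0.5 m/s inside the slot) (linear speed of coarse above 0.5 m/s and z of coarse in the frame of cutter below 0.14 m and x of coarse in the frame of cutter between -0.012 and 0.012 m and y of coarse in the frame of cutter between -0.012 and 0.012 m).
It fails at once if the fine cassette is dropped into the rack (moves faster than 0.5 m/s between its walls) (linear speed of fine above 0.5 m/s and z of fine in the frame of rack below 0.034 m and x of fine in the frame of rack between -0.015 and 0.015 m and y of fine in the frame of rack between -0.12 and 0.12 m).
It also fails if it takes over 72 s, if anything falls off the work surface, if the arm or the gripper's body presses on something with over 40 N, if the wrist force passes 120 N, or if a joint passes its speed limit or range.

## Working session

There is one attempt and no reset: what is moved stays moved. The work goes in short steps, Python scripts to look and compute and a tool call to move; the robot and the scene stay as the last step left them, time stands still between calls to the robot, and variables do not carry over. Pictures are saved under pics/ and viewed, at most 10 in all, crops included, and the job is handed in when it is done.

```bash
ls; mkdir -p pics
```

Run:
```python
from cell import manip
import cv2,numpy as np
for n in("scene","top"):
    p,d=manip.snapshot(n); cv2.imwrite(f"pics/{n}.png",p); np.save(f"pics/{n}.npy",d)
    print(n,manip.get_calibration(n))
s=manip.get_state(); print(s)
a=cv2.imread("pics/top.png");
```

```text
cell.py
pics
scene {'fx': 472.048167846235, 'fy': 472.048167846235, 'cx': 258.49014550392326, 'cy': 186.81796458888113, 'R': array([[-0.80727791,  0.59017087,  0.00085204],
       [ 0.38363694,  0.52586201, -0.75913889],
       [-0.44846971, -0.61250918, -0.65092813]]), 't': array([ 0.39967993, -0.10978206,  1.55931552])}
top {'fx': 467.8776709658943, 'fy': 467.8776709658943, 'cx': 249.96869945113454, 'cy': 203.75012416250198, 'R': array([[ 0.0064434 , -0.99973662,  0.02202653],
       [-0.99272842, -0.00904289, -0.12003543],
       [ 0.120203  , -0.02109292, -0.99252523]]), 't': array([-0.00663188,  0.51814022,  1.42478795])}
{'t': 0.1, 'joints': array([-5.88668076e+01,  2.20876548e+01,  3.89279179e-01, -2.49041952e-02,
       -6.84137176e+01, -1.48180648e+01]), 'dq': array([ 0.0139761 , -0.09625129,  0.17025171,  0.00824837, -0.05849021,
       -0.03966763]), 'joint_efforts': array([ 1.63731038e-04, -3.91689885e+01,  1.87935126e+01,  4.23191965e+00,
        1.34809440e-02, -7.35955450e-05]), 'tcp_pos': array([ 0.17546018, -0.5993231 ,  0.22956779]), 'ee_rot': array([[-9.59776140e-01, -2.80765594e-01, -6.65535662e-04],
       [-2.80766361e-01,  9.59774298e-01,  1.88355315e-03],
       [ 1.09927103e-04,  1.99464940e-03, -9.99998005e-01]]), 'contact_force': array([-0.59814675,  0.34819185, -0.10884984]), 'torque': array([-0.04116926,  0.01450532, -0.01466818]), 'finger_force': 0.0, 'opening': 0.08673593117879166}
```

View pics/top.png

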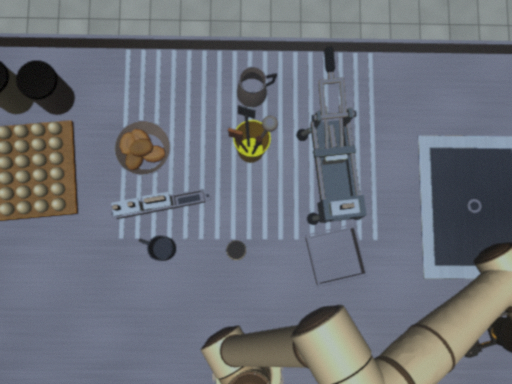

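View pics/scene.png

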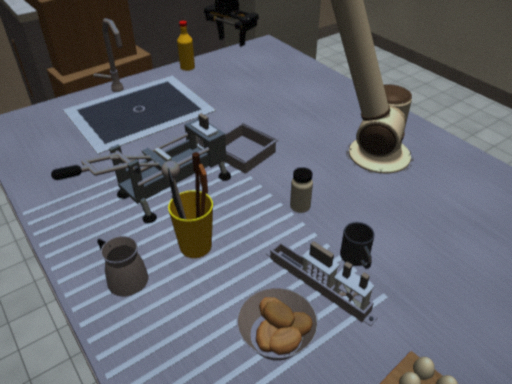

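The top view shows the rack from about (112,209) to (208,195). The wedge (two lugs) is at about (126,207), the coarse (one long tab) at about (155,201), and the right compartment at about (188,199) is empty. The head with the fine cassette is at about (347,208). The scene view agrees. Next I'll zoom in.

Create h.py:
```python
import numpy as np,cv2
from cell import manip
def ray(c,uv,z):
    "pixels -> world points on plane(s) height z"
    uv=np.atleast_2d(uv).astype(float); k=np.c_[(uv[:,0]-c["cx"])/c["fx"],(uv[:,1]-c["cy"])/c["fy"],np.ones(len(uv))]
    d=k@c["R"]; o=-c["R"].T@c["t"]; return o+d*((z-o[2])/d[:,2])[:,None]
def cloud(c,D):
    v,u=np.mgrid[:D.shape[0],:D.shape[1]]
    P=np.dstack([(u-c["cx"])/c["fx"]*D,(v-c["cy"])/c["fy"]*D,D])-c["t"]
    P=P@c["R"]; P[D==0]=np.nan; return P
def tri(c1,p1,c2,p2):
    M=[np.array([[c["fx"],0,c["cx"]],[0,c["fy"],c["cy"]],[0,0,1]])@np.c_[c["R"],c["t"]] for c in(c1,c2)]
    X=cv2.triangulatePoints(M[0],M[1],np.float64(p1).reshape(2,1),np.float64(p2).reshape(2,1)); return (X[:3]/X[3]).ravel()
```

Run:
```python
from h import *
c=manip.get_calibration("top");P=cloud(c,np.load("pics/top.npy"));a=cv2.imread("pics/top.png")
r=a[180:250,100:220];h=a[150:230,290:380]
s=a  # crops
A=cv2.resize(r,None,fx=5,fy=5,interpolation=cv2.INTER_CUBIC);B=cv2.resize(h,None,fx=5,fy=5,interpolation=cv2.INTER_CUBIC)[:250*2]
B=cv2.resize(h[30:],(450,250),interpolation=cv2.INTER_CUBIC)
o=np.zeros((600,600,3),np.uint8);o[:350]=A;o[350:,:450]=B;cv2.imwrite("pics/crop.png",o)
for uv in [(155,201),(126,207),(188,199),(347,208),(347,201),(340,208),(356,208),(170,230),(140,170)]: print(uv,P[uv[1],uv[0]].round(4))
np.set_printoptions(linewidth=250)
print((P[192:218:1,108:212:3,2]*1000).round())
print((P[194:222:1,324:368:2,2]*1000).round())
```

```text
(155, 201) [0.5147 0.2783 0.106 ]
(126, 207) [0.498  0.3664 0.0896]
(188, 199) [0.5348 0.1931 0.0041]
(347, 208) [ 0.4913 -0.2728  0.1742]
(347, 201) [ 0.5137 -0.2777  0.1546]
(340, 208) [ 0.4918 -0.2542  0.1685]
(356, 208) [ 0.4939 -0.3035  0.1531]
(170, 230) [ 0.4367  0.2483 -0.0029]
(140, 170) [0.6237 0.3443 0.0186]
[[ -1.  -2.  -0.   2.   2.   0.  -4.  -0.   0.   0.  -1.  -3.  -1.   1.  -3.   3.  -2.  -3.   2.  85.  87.   4.  -2.  -1.   3.  33.  42.  37.  15.   3.   1.  38.   3.   1.   4.]
 [  4.   4.  -5.   1.   3.   7.  -1.  -8.  -4.  -1.  -0.  -1.   2.   1.  -1.   1.  -0.  87.  92.  89.  88.   0.   7.  36.  42.  32.  28.  13.  10.   5.   2.  32.   7.   2.  -5.]
 [ -1.  -1.  -1.   3.   0.  -1.  -0.   2.   2.   2.   4.   2.  -0.   5.   1.  85.  86.  87.  92.  92.  86.  36.  35.  39.  29.  17.   6.   8.  13.   9.   7.  34.  -1.  12.  -0.]
 [ -2.  -0.   4.   1.   2.   5.   3.  -2.   4.  -3.   3.   2.  -5.  92.  86.  89.  84. 127. 128.  89.  94.  36.  31.  24.   6.   6.   9.   3.   5.  11.  10.   4.   2.  11.   0.]
 [ -1.   5.   1.   7.   4.   3.  10.  -1.   2.  -1.   3.   6.  93. 
[... 6314 characters left out ...]
 148. 147. 151.  -6.]
 [151. 149. 145. 150. 144. 149. 150. 147. 144. 147. 153. 154. 149. 150. 152. 147. 142. 134. 137. 135.   1.  -6.]
 [152. 148. 150. 152. 148. 150. 145. 149. 146. 155. 150. 149. 141.  81. 108. 110. 100.  81. 137. 133.   3.  -6.]
 [144. 146. 151. 153. 149. 150. 151. 143.  67.  67.  64.  69.  72.  78.  79.  nan  82.  86.   4.   3.   0.  -2.]
 [143. 153. 149. 139. 133.  70.  75.  73.  74.  70.  67.  55.  -4.   0.  -2.  10.   8.   8.   2.   1.  -2.  -3.]
 [125. 138. 138.  99.  75.  68.  61.   3.  -4.   3.  -1.  -5.   6.  -0.  -1.   0.   5.   4.   1.  -0. -10.  -2.]
 [ 86. 133.  61.   4.   2.   5.  -4.   4.  -4.  -3.  -1.   3.  -1.  -4.  -1.  -2.  -0.   4.  -3.  -2.   2.   6.]]
```

View pics/crop.png

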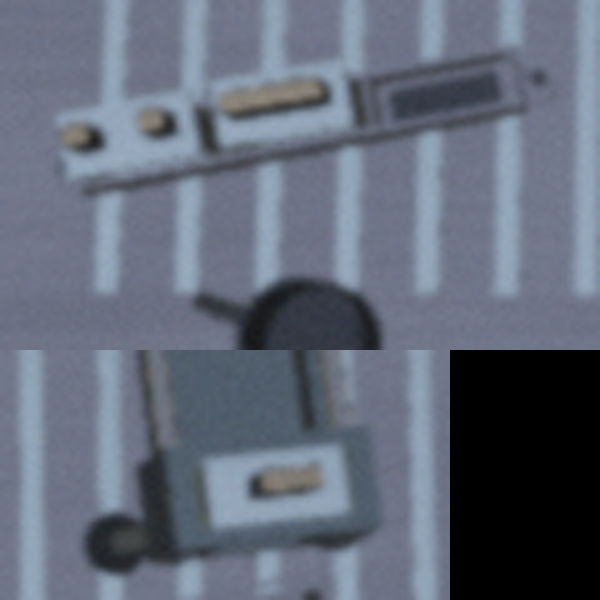

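The crop confirms the layout: coarse tab at about (154,199), wedge lugs at (116,207) and (131,204), the empty compartment at about (189,199) and the fine tab at about (347,206). Next are coarse poses and the wrist camera geometry.

Run:
```python
from h import *
np.set_printoptions(suppress=True,precision=4)
c=manip.get_calibration("top");P=cloud(c,np.load("pics/top.npy"))
def fit(n,u0,u1,v0,v1,z0,z1):
    m=np.zeros(P.shape[:2],bool);m[v0:v1,u0:u1]=1
    m&=(P[...,2]>z0)&(P[...,2]<z1)
    Q=P[m]; r=cv2.minAreaRect((Q[:,:2]*1000).astype(np.float32)); print(n,np.array(r[0])/1000,r[1],r[2],"z",np.median(Q[:,2]),len(Q))
fit("finetab",335,360,198,215,.185,.21)
fit("headtop",324,370,194,222,.142,.21)
fit("coarsetab",140,170,190,206,.12,.14)
fit("coarsefl",142,171,190,212,.078,.14)
fit("wedge",108,142,196,220,.078,.14)
for n,b in dict(crock=(228,278,110,165),shaker=(224,250,236,262),mug=(135,180,232,264),bowl=(112,172,118,178)).items():
    Q=P[b[2]:b[3],b[0]:b[1]].reshape(-1,3);Q=Q[Q[:,2]>.06];print(n,np.nanmin(Q,0),np.nanmax(Q,0))
w=manip.get_calibration("wrist");s=manip.get_state()
print(w["fx"],"cam in tool",s["ee_rot"].T@(-w["R"].T@w["t"]-s["tcp_pos"]),"\n",w["R"]@s["ee_rot"])
```

```text
finetab [ 0.4973 -0.269 ] (12.79633617401123, 32.427520751953125) 5.625744342803955 z 0.1953800797987894 60
headtop [ 0.4978 -0.2691] (60.52443313598633, 121.42549133300781) 6.580469608306885 z 0.1522815221245809 859
coarsetab [0.5197 0.2804] (13.669740676879883, 59.80575942993164) 10.569958686828613 z 0.12906213034755387 100
coarsefl [0.5201 0.2799] (41.07197570800781, 79.92764282226562) 9.331053733825684 z 0.09106786211488976 368
wedge [0.5001 0.3699] (40.92496871948242, 80.47196197509766) 12.16903018951416 z 0.09005312235733853 377
crock [ 0.6431 -0.0707  0.0604] [0.7511 0.0627 0.2907]
shaker [0.3469 0.0125 0.0853] [0.4027 0.0683 0.1312]
mug [0.3426 0.2285 0.0606] [0.4163 0.3305 0.0917]
bowl [0.6022 0.248  0.06  ] [0.7733 0.4176 0.1088]
315.8005398253595 cam in tool [ 0.065  -0.0007 -0.1557] 
 [[ 0.0013  1.     -0.0006]
 [-0.97    0.0011 -0.2431]
 [-0.2431  0.0008  0.97  ]]
```
Good. Head yaw: cv angle 6.58: width 60 along direction at angle 6.58° from x. So cutter x axis at ~+6.5° (or toward: cutter x pointing +x). From image: cutter's trough goes from head (347,208) up-left to (330,60): left = +y, so x axis direction leans +y: positive. tan=17/148=6.5°. OK.
Rack yaw: coarse at 0.280, wedge 0.370: dx -0.020 over dy 0.090 → rack y axis = (-0.217,0.976)... yaw 12.5°? cassette positions with play 5mm though. Coarse fl 9.3, wedge 12.2. Rack edges: refine with wrist. 

The manual's scale: shifts go in units of 25 mm. Converting my numbers, 0.019 m is 0.76, -0.033 m is -1.32.

{"fn": "shift_gripper", "kwargs": {"increments": "0.06,-1.32,0.76,-0.28,0;0.06,-1.32,0.76,-0.28,0;0.06,-1.32,0.76,-0.28,0;0.06,-1.32,0.76,-0.28,0;0.06,-1.32,0.76,-0.28,0;0.06,-1.32,0.76,-0.28,0;0.06,-1.32,0.76,-0.28,0;0.06,-1.32,0.76,-0.28,0"}}

```text
t: 0.77
tcp_pos: [0.387, -0.378, 0.2866]
ee_rot: [[-0.96, -0.281, -0.0], [-0.281, 0.96, 0.001], [0.0, 0.001, -1.0]]
contact_force: [0.6, -0.8, 0.2]
opening: 0.0602
finger_force: 0.0
```

{"fn": "shift_gripper", "kwargs": {"increments": "0.06,-1.32,0.76,-0.28,0;0.06,-1.32,0.76,-0.28,0;0.06,-1.32,0.76,-0.28,0;0.06,-1.56,0,0,0;0.06,0,0,0,-7.1;0.06,0,0,0,-7.1;0.06,0,0,0,-7.1;0.06,0,0,0,-7.1"}}

```text
t: 1.43
tcp_pos: [0.5028, -0.2858, 0.3067]
ee_rot: [[-0.706, -0.708, -0.001], [-0.708, 0.706, 0.001], [0.001, 0.002, -1.0]]
contact_force: [-0.6, 0.6, -0.6]
opening: 0.0602
finger_force: 0.0
```

{"fn": "shift_gripper", "kwargs": {"increments": "0.06,0,0,0,-7.1;0.06,0,0,0,-7.1;0.06,0,0,0,-7.1;0.06,0,0,0,-7.1;0.06,0,0,0,-7.1;0.06,0,0,0,-7.1;0.06,0,0,0,-7.1;0.06,0,0,0,-2"}}

```text
t: 2.1
tcp_pos: [0.5025, -0.2861, 0.3069]
ee_rot: [[0.117, -0.993, -0.001], [-0.993, -0.117, 0.001], [-0.001, 0.001, -1.0]]
contact_force: [-0.2, 0.0, -0.4]
opening: 0.06
finger_force: 0.0
```

Run:
```python
from h import *
np.set_printoptions(suppress=True,precision=4)
c=manip.get_calibration("wrist");p,d=manip.snapshot("wrist");cv2.imwrite("pics/w1.png",p);np.save("pics/w1.npy",d)
P=cloud(c,d)
def fit(n,z0,z1,r=.1):
    m=(abs(P[...,2]-(z0+z1)/2)<(z1-z0)/2)&(np.hypot(P[...,0]-.4975,P[...,1]+.269)<r)
    m=cv2.morphologyEx(m.astype(np.uint8),cv2.MORPH_OPEN,np.ones((3,3)))>0
    Q=P[m];r=cv2.minAreaRect((Q[:,:2]*1000).astype(np.float32));print(n,np.array(r[0])/1000,r[1],r[2],"z",np.median(Q[:,2]),len(Q),"mean",Q.mean(0))
fit("tab",.188,.205,.03);fit("top",.144,.205,.075)
```

```text
tab [ 0.4965 -0.2726] (12.571355819702148, 33.631919860839844) 7.121331214904785 z 0.1962966222766211 564 mean [ 0.4966 -0.2735  0.1961]
top [ 0.4969 -0.2772] (60.08727264404297, 109.13231658935547) 6.742247104644775 z 0.15318905586181958 6181 mean [ 0.4975 -0.2814  0.1578]
```

View pics/w1.png

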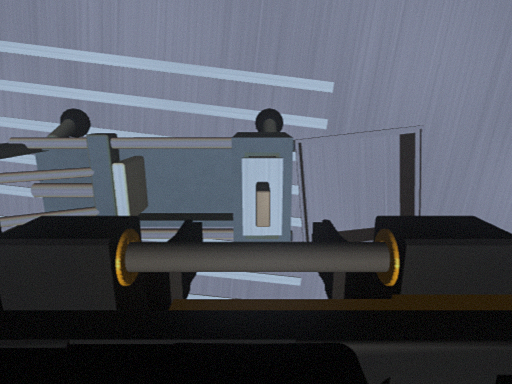

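To row units: -0.0157 m is -0.628, 0.0042 m is 0.168.

{"fn": "shift_gripper", "kwargs": {"increments": "0.045,-0.628,0.168,0,0;0.045,0,0,1.2,0;0.045,0,0,1.2,0;0.045,0,0,1.2,0;0.045,0,0,1.2,0;0.045,0,0,0.56,0;0.045,0,0,0.16,0;0.045,0,0,0,0"}}

```text
t: 2.82
tcp_pos: [0.4961, -0.271, 0.1683]
ee_rot: [[0.111, -0.994, -0.003], [-0.994, -0.111, 0.001], [-0.001, 0.003, -1.0]]
contact_force: [0.6, -0.8, 0.6]
opening: 0.0452
finger_force: 0.0
```

{"fn": "shift_gripper", "kwargs": {"increments": "0,0,0,0,0;0,0,0,0,0;0,0,0,0,0;0,0,0,0,0;0,0,0,0,0", "clamp_n": 35}}

```text
t: 3.23
tcp_pos: [0.4971, -0.2712, 0.1704]
ee_rot: [[0.112, -0.994, 0.002], [-0.994, -0.112, -0.0], [0.001, -0.002, -1.0]]
contact_force: [0.6, -0.2, -0.7]
opening: 0.0197
finger_force: 0.0
```

{"fn": "shift_gripper", "kwargs": {"increments": "0,0,0,0,0;0,0,0,0,0;0,0,0,0,0;0,0,0,0,0;0,0,0,0,0;0,0,0,0,0", "clamp_n": 35}}

```text
t: 3.73
tcp_pos: [0.4965, -0.2712, 0.17]
ee_rot: [[0.112, -0.994, -0.0], [-0.994, -0.112, -0.0], [0.0, 0.0, -1.0]]
contact_force: [-3.4, 0.4, 4.8]
opening: 0.0127
finger_force: 35.0
```

Run:
```python
from cell import manip
s=manip.get_state();print(s["tcp_pos"],s["ee_rot"].round(4),s["contact_force"])
```

```text
[ 0.496512   -0.27119255  0.17003586] [[ 1.119e-01 -9.937e-01 -4.000e-04]
 [-9.937e-01 -1.119e-01 -2.000e-04]
 [ 1.000e-04  4.000e-04 -1.000e+00]] [-3.39792927  0.4386268   4.78815552]
```

To row units: -0.018 m is -0.72, -0.012 m is -0.48.

{"fn": "shift_gripper", "kwargs": {"increments": "0,0,0,-0.2,0;0,0,0,-0.48,0;0,0,0,-0.72,0;0,0,0,-0.72,0;0,0,0,-0.72,0;0,0,0,-0.72,0;0,0,0,-0.72,0;0,0,0,-0.72,0"}}

```text
t: 4.4
tcp_pos: [0.4967, -0.2707, 0.2941]
ee_rot: [[0.111, -0.994, -0.001], [-0.994, -0.111, 0.001], [-0.001, 0.001, -1.0]]
contact_force: [0.5, 0.3, -2.7]
opening: 0.0128
finger_force: 35.0
```

{"fn": "shift_gripper", "kwargs": {"increments": "0,0,0,-0.72,0;0,0,0,-0.72,0;0,0,0,-0.4,0;0,0,0,0,0;0,0,0,0,0"}}

```text
t: 4.82
tcp_pos: [0.4968, -0.2708, 0.3396]
ee_rot: [[0.112, -0.994, -0.0], [-0.994, -0.112, 0.001], [-0.001, 0.0, -1.0]]
contact_force: [-0.4, 0.2, -3.3]
opening: 0.0128
finger_force: 35.0
```

Run:
```python
from cell import manip
import cv2,numpy as np
p,d=manip.snapshot("scene");cv2.imwrite("pics/s2.png",p)
p,d=manip.snapshot("top");cv2.imwrite("pics/t2.png",p);np.save("pics/t2.npy",d)
```

{"fn": "shift_gripper", "kwargs": {"increments": "0,-0.6,-0.12,0,0;0,-1.2,-0.2,0,0;0,-1.44,-0.24,0,0;0,-1.44,-0.24,0,0;0,-1.44,-0.24,0,0;0,-1.44,-0.24,0,0;0,-1.44,-0.24,0,0;0,-1.44,-0.24,0,0"}}

```text
t: 5.58
tcp_pos: [0.5105, -0.0052, 0.3392]
ee_rot: [[0.112, -0.994, -0.002], [-0.994, -0.112, -0.0], [-0.0, 0.002, -1.0]]
contact_force: [1.5, -0.2, -2.9]
opening: 0.0129
finger_force: 35.0
```

{"fn": "shift_gripper", "kwargs": {"increments": "0,-1.44,-0.24,0,0;0,-1.44,-0.24,0,0;0,-1.44,-0.24,0,0;0,-1.44,-0.24,0,0;0,-1.44,-0.24,0,0;0,-1.44,-0.24,0,0;0,-1.44,-0.24,0,0;0,-1.2,-0.16,0,0"}}

```text
t: 6.25
tcp_pos: [0.525, 0.2809, 0.3386]
ee_rot: [[0.113, -0.994, -0.002], [-0.994, -0.113, -0.001], [0.001, 0.002, -1.0]]
contact_force: [0.2, -0.6, -2.4]
opening: 0.0123
finger_force: 35.0
```

{"fn": "shift_gripper", "kwargs": {"increments": "0,-0.48,-0.08,0,-4.6;0,0,0,0,0;0,0,0,0,0"}}

```text
t: 6.5
tcp_pos: [0.5256, 0.2911, 0.3385]
ee_rot: [[0.191, -0.982, -0.003], [-0.982, -0.191, -0.002], [0.002, 0.003, -1.0]]
contact_force: [-0.3, -0.3, -3.2]
opening: 0.0128
finger_force: 35.0
```

Run:
```python
from h import *
np.set_printoptions(suppress=True,precision=4)
c=manip.get_calibration("wrist");p,d=manip.snapshot("wrist");np.save("pics/w3.npy",d);cv2.imwrite("pics/w3.png",p)
import pickle;pickle.dump(c,open("pics/w3.pkl","wb"));s=manip.get_state();print(s["tcp_pos"],s["ee_rot"])
```

```text
[0.5258 0.2903 0.3392] [[ 0.1902 -0.9817 -0.0022]
 [-0.9817 -0.1902 -0.0019]
 [ 0.0015  0.0025 -1.    ]]
```

View pics/w3.png

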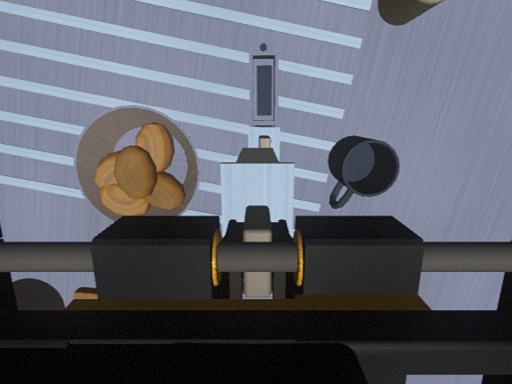

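The wrist picture shows the empty compartment at about (264,90), the coarse flange and tab at about (264,140), and the held fine flange in front at (258,190). Next I'll fit the compartment from its rim (depth) and its outline.

Run:
```python
from h import *
import pickle
np.set_printoptions(suppress=True,precision=4,linewidth=220)
c=pickle.load(open("pics/w3.pkl","rb"));d=np.load("pics/w3.npy");p=cv2.imread("pics/w3.png");P=cloud(c,d)
u0,u1,v0,v1=245,285,45,128
Z=P[v0:v1,u0:u1,2]*1000
print(Z[::6,::2].round())
g=cv2.cvtColor(p,cv2.COLOR_BGR2GRAY)[v0:v1,u0:u1]
print(g[::6,::2])
def rect(n,m,z):
    k,l,st,_=cv2.connectedComponentsWithStats(m.astype(np.uint8),connectivity=4);i=1+np.argmax(st[1:,4])
    q=np.argwhere(l==i)[:,::-1]+[u0,v0]; X=ray(c,q,z)
    r=cv2.minAreaRect((X[:,:2]*1000).astype(np.float32));print(n,np.array(r[0])/1000,r[1],r[2],len(q))
rect("dark floor",g<70,.006)
rect("rim outer z",(Z>22),.035)
rect("interior z",(Z<17)&(Z>-15)&(abs(np.arange(u0,u1)-264)<9)[None]&(np.abs(np.arange(v0,v1)-91)<33)[:,None],.006)
# top camera same
ct=manip.get_calibration("top");a=cv2.cvtColor(cv2.imread("pics/top.png"),cv2.COLOR_BGR2GRAY)
m=np.zeros_like(a);m[190:206,176:202]=a[190:206,176:202]<75
k,l,st,_=cv2.connectedComponentsWithStats(m);i=1+np.argmax(st[1:,4]);X=ray(ct,np.argwhere(l==i)[:,::-1],.006)
r=cv2.minAreaRect((X[:,:2]*1000).astype(np.float32));print("top dark",np.array(r[0])/1000,r[1],r[2])
Pt=cloud(ct,np.load("pics/top.npy"));m=np.zeros(a.shape,bool);m[186:216,170:208]=1;m&=(Pt[...,2]>.022)&(Pt[...,2]<.05)
r=cv2.minAreaRect((Pt[m][:,:2]*1000).astype(np.float32));print("top rim",np.array(r[0])/1000,r[1],r[2])
```

```text
[[ 1.  3.  3.  1.  7.  6.  6.  5. 10.  8.  7.  5.  6.  5.  4.  2.  1.  2.  0.  0.]
 [ 2.  2. 36. 37. 37. 37. 36. 34. 38. 36. 38. 36. 35. 38. 38. 37. 36.  0.  1.  1.]
 [ 3.  2. 37. 37. 19. 20. 21. 21. 20. 20. 19. 20. 20. 20. 19. 37. 36.  2.  1.  2.]
 [ 2.  0.  2. 37.  7.  7.  6.  9.  9.  7.  9.  8.  8.  7.  7. 36. 37.  2.  3.  4.]
 [ 2.  1.  1. 36.  7.  8.  5.  8.  8.  8.  6.  5.  9.  8.  8. 37. 37.  2.  2.  3.]
 [-1.  1.  1. 37. 16.  6.  7.  8.  6.  9.  9.  8.  8.  8.  9. 36. 36.  1.  2.  1.]
 [ 1.  2.  2. 38. 25.  6.  7.  7.  7.  8.  6.  8.  8.  8.  7. 38. 37.  2.  1.  2.]
 [ 2.  2.  1. 37. 34.  8.  7.  7.  9.  8.  7.  9.  7.  7.  8. 37. 35.  3.  3.  2.]
 [ 4.  2.  5. 37. 36.  7.  8.  9.  7.  8.  7.  8.  9.  9.  6. 35. 35.  1.  1.  2.]
 [ 2.  1.  2. 35. 36.  6.  7.  7.  9.  8.  8.  6.  8.  8.  8. 38. 36.  3.  3.  3.]
 [ 2.  3.  3. 37. 36.  8.  8.  9.  7.  7.  9.  7.  6.  8.  8. 36. 37.  3.  3.  3.]
 [ 1.  0. -0. 37. 37.  7.  7.  7.  8.  9.  8.  7.  9.  8.  8. 36. 36.  2.  1.  2.]
 [ 2.  1.  1. 36. 36.  7.  7.  6. nan  8.  8.  7.  8.  8.  6. 37. 37.  3.  2.  1.]
 [ 1.  2.  2. 36. 37.
[... 961 characters left out ...]
3 191 188 193]
 [138 140 140 137 122 141  92  71  70  74  66  70  75 100  98 141 138 135 141 134]
 [139 140 141 134 126 140 136 140 135 140 140 144 140 141 104 139 138 133 139 136]
 [144 137 135 137 137 144 138 142 142 143 137 139 135 139 143 138 135 141 138 142]]
dark floor [0.5452 0.1451] (28.792835235595703, 2.6766295433044434) 11.135848999023438 63
rim outer z [0.5342 0.1913] (44.15636444091797, 100.27935791015625) 11.09105396270752 851
interior z [0.5346 0.1894] (24.102275848388672, 85.60252380371094) 11.095878601074219 1048
top dark [0.5357 0.1905] (16.28596305847168, 64.15868377685547) 11.984624862670898
top rim [0.5354 0.1968] (41.18806838989258, 106.1617660522461) 11.331656455993652
```

Run:
```python
from h import *
import pickle
np.set_printoptions(suppress=True,precision=4)
c=pickle.load(open("pics/w3.pkl","rb"));P=cloud(c,np.load("pics/w3.npy"));Z=P[...,2]*1000
u0,u1,v0,v1=245,285,45,135
L=(Z[v0:v1,u0:u1]<29).astype(np.uint8)
k,l,st,ce=cv2.connectedComponentsWithStats(L,connectivity=4);i=l[91-v0,264-u0];print(st[i]+[u0,v0,0,0,0])
q=np.argwhere(l==i)[:,::-1]+[u0,v0]
for z in(.035,.0365):
    X=ray(c,q,z)[:,:2];r=cv2.minAreaRect((X*1000).astype(np.float32));print("hole",np.array(r[0])/1000,r[1],r[2],X.mean(0))
s=manip.get_state();R=s["ee_rot"];print(s["tcp_pos"],np.degrees(np.arctan2(R[1,1],R[0,1])))
```

```text
[ 253   56   22   65 1383]
hole [0.5361 0.1899] (28.93108367919922, 84.65855407714844) 11.846369743347168 [0.536  0.1888]
hole [0.5361 0.19  ] (28.8365421295166, 84.38207244873047) 11.846365928649902 [0.536  0.1889]
[0.5258 0.2903 0.3392] -169.03292992976264
```

Run:
```python
from h import *
import pickle
np.set_printoptions(suppress=True,precision=4)
c=pickle.load(open("pics/w3.pkl","rb"));d=np.load("pics/w3.npy");P=cloud(c,d)
s=manip.get_state();T=(P-s["tcp_pos"])@s["ee_rot"]
m=np.zeros(d.shape,np.uint8);m[150:225,205:310]=(abs(T[150:225,205:310,2]-.0135)<.008)
m=cv2.morphologyEx(m,cv2.MORPH_OPEN,np.ones((3,3)));Q=T[m>0];print("n",len(Q),"z",np.median(Q[:,2]))
print("x range",np.percentile(Q[:,0],[.5,99.5]),Q[:,0].max());F=Q[Q[:,0]>.02];print("y",F[:,1].min(),F[:,1].max(),"n",len(F))
# edge slope
v=[(u,np.where(m[:,u])[0].min()) for u in range(226,290,4)];q=np.array(v);t=(P[q[:,1],q[:,0]]-s["tcp_pos"])@s["ee_rot"];print(np.degrees(np.polyfit(t[:,1],t[:,0],1)[0]),np.polyfit(t[:,1],t[:,0],1)[1])
hole=np.array([.536,.1895,.035]);print("hole in tool",(hole-s["tcp_pos"])@s["ee_rot"])
```

```text
n 4053 z 0.014187133875321481
x range [0.0063 0.0405] 0.04057642115263965
y -0.020867041684909028 0.019213780113746734 n 2778
0.03610865181584404 0.04036871372194768
hole in tool [0.1005 0.0084 0.3043]
```

{"fn": "shift_gripper", "kwargs": {"increments": "0,1.2,0.12,0,0;0,1.4,0.12,0,0;0,1,0.1,0,-0.3;0,0.4,0.028,0.4,0;0,0,0,1.2,0;0,0,0,1.2,0;0,0,0,1.2,0;0,0,0,0.8,0"}}

```text
t: 7.22
tcp_pos: [0.5346, 0.1883, 0.2177]
ee_rot: [[0.193, -0.981, -0.004], [-0.981, -0.193, -0.001], [0.001, 0.004, -1.0]]
contact_force: [0.3, -0.5, -3.5]
opening: 0.0129
finger_force: 35.0
```

{"fn": "shift_gripper", "kwargs": {"increments": "0,0,0,0.8,0;0,0,0,0.8,0;0,0,0,0.6,0;0,0,0,0,0;0,0,0,0,0"}}

```text
t: 7.63
tcp_pos: [0.536, 0.1894, 0.1654]
ee_rot: [[0.195, -0.981, -0.001], [-0.981, -0.195, -0.001], [0.001, 0.001, -1.0]]
contact_force: [0.4, 0.2, -1.9]
opening: 0.0125
finger_force: 35.0
```

Run:
```python
from h import *
s=manip.get_state();print(((np.array([.536,.1895,.035])-s["tcp_pos"])@s["ee_rot"]).round(4),s["tcp_pos"])
p,d=manip.snapshot("scene");cv2.imwrite("pics/s4.png",cv2.resize(p[200:340,220:420],None,fx=4,fy=4,interpolation=2))
```

```text
[-0.0003 -0.0002  0.1304] [0.53604602 0.18938758 0.16537603]
```

View pics/s4.png

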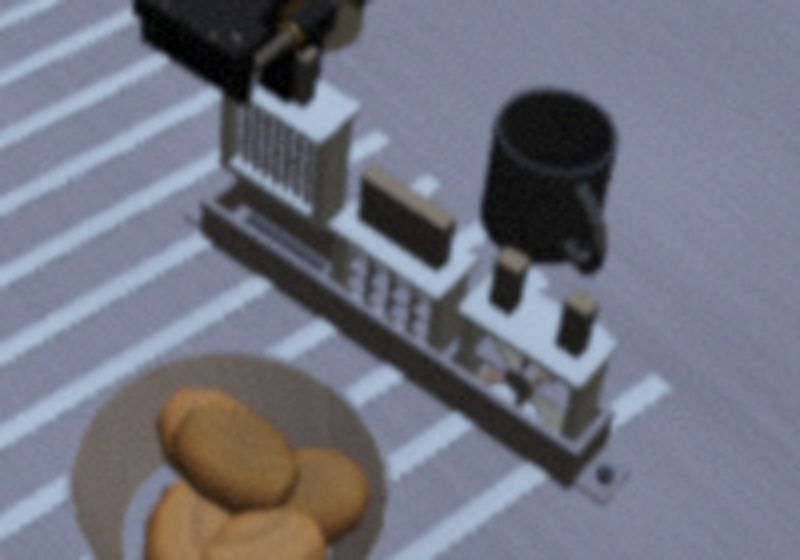

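The held fine cassette hangs directly over the empty compartment, in line with it, so I'm lowering it.

To row units: 0.01 m is 0.4, 0.008 m is 0.32.

{"fn": "shift_gripper", "kwargs": {"increments": "0,0,0,0.48,0;0,0,0,0.48,0;0,0,0,0.4,0;0,0,0,0.36,0;0,0,0,0.32,0;0,0,0,0.24,0;0,0,0,0,0;0,0,0,0,0"}}

```text
t: 8.35
tcp_pos: [0.5364, 0.1908, 0.1084]
ee_rot: [[0.196, -0.981, -0.0], [-0.981, -0.196, -0.0], [0.0, 0.0, -1.0]]
contact_force: [-0.0, 0.2, -2.4]
opening: 0.0124
finger_force: 35.0
```

{"fn": "shift_gripper", "kwargs": {"increments": "0,0,0,0.12,0;0,0,0,0.08,0;0,0,0,0,0;0,0,0,0,0"}}

```text
t: 8.68
tcp_pos: [0.5369, 0.1912, 0.1041]
ee_rot: [[0.197, -0.98, 0.002], [-0.98, -0.197, 0.001], [-0.001, -0.002, -1.0]]
contact_force: [-0.1, 0.5, -0.9]
opening: 0.0131
finger_force: 35.0
```

To row units: 0.0015 m is 0.06.

{"fn": "shift_gripper", "kwargs": {"increments": "0,0,0,0.06,0;0,0,0,0,0;0,0,0,0,0"}}

```text
t: 8.93
tcp_pos: [0.5371, 0.1913, 0.1041]
ee_rot: [[0.197, -0.98, 0.002], [-0.98, -0.197, 0.001], [-0.0, -0.003, -1.0]]
contact_force: [-2.2, 1.6, 6.8]
opening: 0.0126
finger_force: 35.0
```

{"fn": "shift_gripper", "kwargs": {"increments": "0.045,0,0,0,0;0.045,0,0,0,0;0.045,0,0,0,0;0.045,0,0,0,0;0.045,0,0,0,0;0.045,0,0,0,0;0.045,0,0,-0.4,0;0.045,0,0,-0.8,0"}}

```text
t: 9.6
tcp_pos: [0.5348, 0.1898, 0.1303]
ee_rot: [[0.196, -0.981, -0.005], [-0.981, -0.196, -0.003], [0.002, 0.006, -1.0]]
contact_force: [0.3, 0.1, 0.3]
opening: 0.0445
finger_force: 0.0
```

{"fn": "shift_gripper", "kwargs": {"increments": "0.045,0,0,-1.2,0;0.045,0,0,-1.2,0;0.045,0,0,-1.2,0;0.045,0,0,-1.2,0;0.045,0,0,0,0;0.045,0,0,0,0"}}

```text
t: 10.1
tcp_pos: [0.5371, 0.1913, 0.255]
ee_rot: [[0.196, -0.981, 0.005], [-0.981, -0.196, 0.003], [-0.002, -0.005, -1.0]]
contact_force: [-0.2, -0.7, -0.3]
opening: 0.0449
finger_force: 0.0
```

To row units: -0.035 m is -1.4, -0.031 m is -1.24.

{"fn": "shift_gripper", "kwargs": {"increments": "0.045,-1.2,0,0,0;0.045,-1.4,0,0,0;0.045,-1.24,-0.04,0,0;0.045,0,0,0,0;0.045,0,0,0,0;0.045,0,0,0,0"}}

```text
t: 10.6
tcp_pos: [0.5179, 0.2846, 0.251]
ee_rot: [[0.197, -0.98, -0.002], [-0.98, -0.197, -0.002], [0.001, 0.002, -1.0]]
contact_force: [-0.4, -0.1, 0.0]
opening: 0.0448
finger_force: 0.0
```

Create m.py:
```python
from h import *
import sys
np.set_printoptions(suppress=True,precision=4)
c=manip.get_calibration("wrist");s=manip.get_state();p,d=manip.snapshot("wrist");P=cloud(c,d)
cv2.imwrite(f"pics/{sys.argv[1]}.png",p)
x,y,zt=map(float,sys.argv[2:5]);T=(P-s["tcp_pos"])@s["ee_rot"]
for n,z,rr in(("tab",zt,.045),("flange",zt-.04,.06)):
    m=(abs(P[...,2]-z)<.009)&(np.hypot(P[...,0]-x,P[...,1]-y)<rr)
    m=cv2.morphologyEx(m.astype(np.uint8),cv2.MORPH_OPEN,np.ones((3,3)))
    k,l,st,_=cv2.connectedComponentsWithStats(m);i=1+np.argmax(st[1:,4]);q=np.argwhere(l==i)[:,::-1]
    zz=np.median(P[l==i][:,2]);X=ray(c,q,zz);t=(X-s["tcp_pos"])@s["ee_rot"]
    r=cv2.minAreaRect((X[:,:2]*1000).astype(np.float32));rt=cv2.minAreaRect((t[:,:2]*1000).astype(np.float32))
    print(n,np.array(r[0])/1000,r[1],r[2],"z",zz,"| tool",rt[0],rt[2],st[i])
R=s["ee_rot"];print(s["tcp_pos"],np.degrees(np.arctan2(R[1,1],R[0,1])))
```

```bash
python3 m.py w5 .52 .28 .129; python3 m.py w5 .536 .1895 .129
```

```text
tab [0.5197 0.2772] (12.907187461853027, 59.53096008300781) 10.44011116027832 z 0.13028123657357318 | tool (7.558828353881836, -0.5944747924804688) 0.8935449123382568 [250 149  16  66 947]
flange [0.5194 0.2776] (39.752471923828125, 80.02019500732422) 10.569296836853027 z 0.09052950929969121 | tool (7.015876770019531, -0.4165916442871094) 0.7643996477127075 [ 238  135   41   78 2104]
[0.5179 0.2846 0.251 ] -168.66630933125262
tab [0.5381 0.1908] (12.294093132019043, 32.87689971923828) 11.670059204101562 z 0.1303320816796235 | tool (95.4559326171875, -1.4591879844665527) 89.6229019165039 [249  57  16  43 647]
flange [0.5379 0.1902] (39.97685241699219, 79.10143280029297) 11.35756778717041 z 0.09044625106217022 | tool (95.92979431152344, -1.1767082214355469) 89.93550109863281 [ 236   37   43   89 3073]
[0.5181 0.2843 0.2513] -168.70701499360015
```

View pics/w5.png

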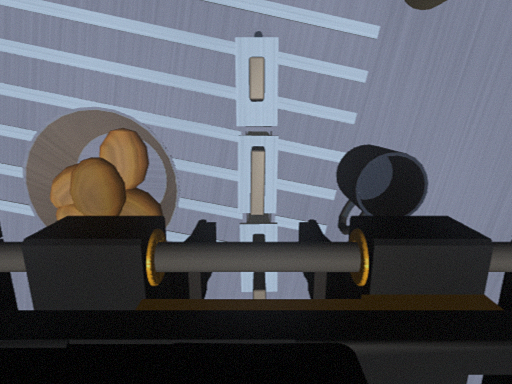

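Fine stands in the first compartment at (257,80), with its flange level with its neighbours. Coarse, the middle one with the long tab, is at (258,180). Grasping coarse.

{"fn": "shift_gripper", "kwargs": {"increments": "0.045,0.292,-0.02,0,0.8;0.045,0,0,1.2,0;0.045,0,0,1.2,0;0.045,0,0,1.2,0;0.045,0,0,1.2,0;0.045,0,0,0.72,0;0.045,0,0,0.36,0;0.045,0,0,0,0"}}

```text
t: 11.37
tcp_pos: [0.5197, 0.2762, 0.103]
ee_rot: [[0.181, -0.984, -0.003], [-0.984, -0.181, -0.003], [0.002, 0.004, -1.0]]
contact_force: [-0.9, 0.5, 0.2]
opening: 0.0449
finger_force: 0.0
```

{"fn": "shift_gripper", "kwargs": {"increments": "0,0,0,0,0;0,0,0,0,0;0,0,0,0,0;0,0,0,0,0;0,0,0,0,0;0,0,0,0,0;0,0,0,0,0;0,0,0,0,0", "clamp_n": 35}}

```text
t: 12.03
tcp_pos: [0.5203, 0.2781, 0.1056]
ee_rot: [[0.183, -0.983, 0.0], [-0.983, -0.183, 0.0], [-0.0, -0.0, -1.0]]
contact_force: [-0.8, -0.5, 3.9]
opening: 0.0124
finger_force: 34.9
```

{"fn": "shift_gripper", "kwargs": {"increments": "0,0,0,0,0;0,0,0,0,0;0,0,0,0,0;0,0,0,0,0", "clamp_n": 35}}

```text
t: 12.37
tcp_pos: [0.5203, 0.2781, 0.1056]
ee_rot: [[0.183, -0.983, 0.0], [-0.983, -0.183, 0.0], [-0.0, -0.0, -1.0]]
contact_force: [-2.0, 0.1, 5.4]
opening: 0.013
finger_force: 34.9
```

To row units: -0.035 m is -1.4, -0.03 m is -1.2.

{"fn": "shift_gripper", "kwargs": {"increments": "0,0,0,-0.24,0;0,0,0,-0.6,0;0,0,0,-0.8,0;0,0,0,-1.2,0;0,0,0,-1.4,0;0,0,0,-1.4,0;0,0,0,-1.4,0;0,0,0,-1.4,0"}}

```text
t: 13.03
tcp_pos: [0.5197, 0.2776, 0.3163]
ee_rot: [[0.182, -0.983, -0.002], [-0.983, -0.182, -0.001], [0.0, 0.002, -1.0]]
contact_force: [0.2, 1.7, -3.6]
opening: 0.0129
finger_force: 34.9
```

{"fn": "shift_gripper", "kwargs": {"increments": "0,0,0,-1,0;0,0,0,-0.32,0;0,0,0,0,0;0,0,0,0,0;0,0,0,0,0"}}

```text
t: 13.45
tcp_pos: [0.5193, 0.2776, 0.3455]
ee_rot: [[0.182, -0.983, -0.005], [-0.983, -0.182, -0.003], [0.002, 0.006, -1.0]]
contact_force: [-0.6, 0.1, -4.9]
opening: 0.0125
finger_force: 34.9
```

Run:
```python
from h import *
np.set_printoptions(suppress=True,precision=4)
c=manip.get_calibration("wrist");s=manip.get_state();p,d=manip.snapshot("wrist");P=cloud(c,d);T=(P-s["tcp_pos"])@s["ee_rot"]
m=np.zeros(d.shape,np.uint8);m[150:225,205:310]=(abs(T[150:225,205:310,2]-.0135)<.008)
m=cv2.morphologyEx(m,cv2.MORPH_OPEN,np.ones((3,3)));Q=T[m>0];F=Q[Q[:,0]>.02]
print("z",np.median(Q[:,2]),"x",np.percentile(Q[:,0],99.5),Q[:,0].max(),"y",F[:,1].min(),F[:,1].max())
goal=np.array([.4967,-.271,.340]);R=s["ee_rot"];print(s["tcp_pos"],(goal-s["tcp_pos"])@R,np.degrees(np.arctan2(-R[1,1],-R[0,1])))
```

```text
z 0.015105185964720247 x 0.04044980813251173 0.040636380620678376 y -0.020823736067439164 0.019332652352531964
[0.5193 0.2776 0.3455] [0.5353 0.1222 0.0074] 10.500032160623135
```

{"fn": "shift_gripper", "kwargs": {"increments": "0,0.6,0.12,0,0;0,1.2,0.28,0,0;0,1.48,0.34,0,0;0,1.48,0.34,0,0;0,1.48,0.34,0,0;0,1.48,0.34,0,0;0,1.48,0.34,0,0;0,1.48,0.34,0,0"}}

```text
t: 14.17
tcp_pos: [0.5079, 0.0021, 0.3479]
ee_rot: [[0.183, -0.983, -0.002], [-0.983, -0.183, -0.001], [0.0, 0.002, -1.0]]
contact_force: [1.0, -0.3, -4.3]
opening: 0.013
finger_force: 34.9
```

{"fn": "shift_gripper", "kwargs": {"increments": "0,1.48,0.34,0,0;0,1.48,0.34,0,0;0,1.48,0.34,0,0;0,1.48,0.34,0,0;0,1,0.24,0,4.1;0,0,0,0,0;0,0,0,0,0;0,0,0,0,0"}}

```text
t: 14.83
tcp_pos: [0.5007, -0.1732, 0.3479]
ee_rot: [[0.111, -0.994, -0.002], [-0.994, -0.111, 0.001], [-0.001, 0.002, -1.0]]
contact_force: [-0.2, 1.1, -3.7]
opening: 0.0127
finger_force: 35.0
```

Run:
```python
from h import *
np.set_printoptions(suppress=True,precision=4)
c=manip.get_calibration("wrist");s=manip.get_state();p,d=manip.snapshot("wrist");P=cloud(c,d);cv2.imwrite("pics/w6.png",p)
L=((P[...,2]<.145)|np.isnan(P[...,2])).astype(np.uint8)
L[np.hypot(P[...,0]-.4967,P[...,1]+.271)>.06]=0
L=cv2.morphologyEx(L,cv2.MORPH_OPEN,np.ones((3,3)))
k,l,st,ce=cv2.connectedComponentsWithStats(L,connectivity=4);print(st[1:],ce[1:])
for i in range(1,k):
    if st[i,4]<300: continue
    X=ray(c,np.argwhere(l==i)[:,::-1],.15);r=cv2.minAreaRect((X[:,:2]*1000).astype(np.float32));print(np.array(r[0])/1000,r[1],r[2])
goal=np.array([.4967,-.271,.340]);R=s["ee_rot"];print(s["tcp_pos"],(goal-s["tcp_pos"])@R,np.degrees(np.arctan2(-R[1,1],-R[0,1])))
```

```text
[[ 239   39    5    5   22]
 [ 260   43   25   82 2014]
 [ 223   45   22   87 1285]
 [ 300   65   13   47  406]
 [ 157  376    3    3    9]
 [ 151  376   81    8  406]
 [ 348  377   20    7   96]
 [ 233  378   41    6  144]
 [ 282  378   65    6  278]
 [ 275  379    6    5   28]] [[241.2273  41.2273]
 [271.8565  82.9012]
 [235.4     88.5502]
 [305.4852  88.9433]
 [158.     377.    ]
 [192.3547 380.665 ]
 [357.4583 380.7708]
 [250.1042 381.5417]
 [313.1727 381.2302]
 [277.5    381.    ]]
[ 0.4961 -0.2711] (25.886194229125977, 81.58438873291016) 6.594032287597656
[ 0.5367 -0.2617] (22.285476684570312, 87.18888092041016) 6.910545349121094
[ 0.4595 -0.2715] (12.54936695098877, 46.627079010009766) 6.314563751220703
[0.5586 0.1175] (108.77265167236328, 11.496628761291504) 6.30873966217041
[ 0.5007 -0.1732  0.3479] [0.0968 0.0149 0.0079] 6.392936351741984
```

View pics/w6.png

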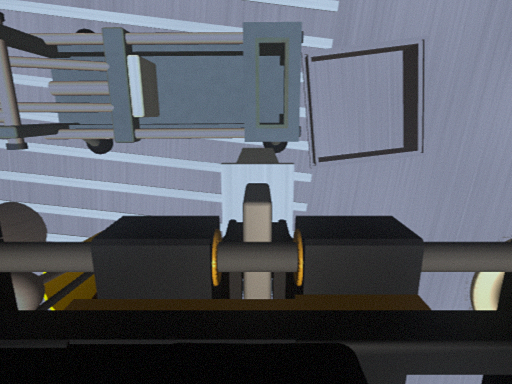

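The wrist picture shows the empty head slot at about (272,83), and the ray fit agrees with the pose where fine was gripped. Going over the slot.

The manual's scale: shifts go in units of 25 mm. Converting my numbers, 0.035 m is 1.4, 0.03 m is 1.2.

{"fn": "shift_gripper", "kwargs": {"increments": "0,1,0.16,0,0;0,1.4,0.2,0,0;0,1.08,0.16,0,0;0,0.392,0.092,0.4,0;0,0,0,1.2,0;0,0,0,1.2,0;0,0,0,0.56,0;0,0,0,0,0"}}

```text
t: 15.55
tcp_pos: [0.4947, -0.2687, 0.26]
ee_rot: [[0.113, -0.994, -0.01], [-0.994, -0.113, 0.004], [-0.005, 0.009, -1.0]]
contact_force: [-1.0, -0.4, -4.2]
opening: 0.0128
finger_force: 35.0
```

{"fn": "shift_gripper", "kwargs": {"increments": "0,0,0,0,0;0,0,0,0,0"}}

```text
t: 15.72
tcp_pos: [0.4982, -0.2707, 0.2667]
ee_rot: [[0.113, -0.994, 0.003], [-0.994, -0.113, -0.002], [0.002, -0.003, -1.0]]
contact_force: [1.0, 0.1, -2.9]
opening: 0.0127
finger_force: 35.0
```

Run:
```python
from h import *
s=manip.get_state();R=s["ee_rot"];print(((np.array([.4963,-.271,.171])-s["tcp_pos"])@R).round(4),R[:,2].round(4),np.degrees(np.arctan2(-R[1,1],-R[0,1])))
```

```text
[-0.0001  0.0021  0.0957] [ 0.0028 -0.0015 -1.    ] 6.515503277618445
```

{"fn": "shift_gripper", "kwargs": {"increments": "0,0,0,0,0;0,0,0,0,0;0,0,0,0,0;0,0,0,0,0"}}

```text
t: 16.05
tcp_pos: [0.4972, -0.2709, 0.2658]
ee_rot: [[0.112, -0.994, 0.001], [-0.994, -0.112, -0.0], [0.0, -0.001, -1.0]]
contact_force: [0.6, 0.5, -3.2]
opening: 0.0126
finger_force: 35.0
```

{"fn": "shift_gripper", "kwargs": {"increments": "0,0,0,0.2,0;0,0,0,0.24,0;0,0,0,0.24,0;0,0,0,0.24,0;0,0,0,0.2,0;0,0,0,0,0;0,0,0,0,0"}}

```text
t: 16.63
tcp_pos: [0.4968, -0.271, 0.2365]
ee_rot: [[0.112, -0.994, -0.001], [-0.994, -0.112, 0.0], [-0.0, 0.001, -1.0]]
contact_force: [0.2, -0.0, -3.9]
opening: 0.0129
finger_force: 35.0
```

Now 12 mm into the slot with no contact force. Lowering further.

{"fn": "shift_gripper", "kwargs": {"increments": "0,0,0,0.32,0;0,0,0,0.4,0;0,0,0,0.4,0;0,0,0,0.4,0;0,0,0,0.4,0;0,0,0,0.32,0;0,0,0,0.16,0;0,0,0,0,0"}}

```text
t: 17.3
tcp_pos: [0.4964, -0.2707, 0.1755]
ee_rot: [[0.112, -0.994, -0.002], [-0.994, -0.112, 0.001], [-0.001, 0.002, -1.0]]
contact_force: [-0.6, -0.4, -4.9]
opening: 0.0128
finger_force: 35.0
```

{"fn": "shift_gripper", "kwargs": {"increments": "0,0,0,0.08,0;0,0,0,0.08,0;0,0,0,0,0;0,0,0,0,0"}}

```text
t: 17.63
tcp_pos: [0.4971, -0.271, 0.1733]
ee_rot: [[0.112, -0.994, 0.001], [-0.994, -0.112, -0.0], [0.0, -0.001, -1.0]]
contact_force: [-0.7, -0.1, -3.6]
opening: 0.0126
finger_force: 35.0
```

To row units: 0.002 m is 0.08, 0.001 m is 0.04.

{"fn": "shift_gripper", "kwargs": {"increments": "0,0,0,0.08,0;0,0,0,0.04,0;0,0,0,0,0;0,0,0,0,0"}}

```text
t: 17.97
tcp_pos: [0.4972, -0.2712, 0.1716]
ee_rot: [[0.112, -0.994, 0.001], [-0.994, -0.112, -0.001], [0.001, -0.001, -1.0]]
contact_force: [-4.0, 1.3, 5.9]
opening: 0.0128
finger_force: 35.0
```

{"fn": "shift_gripper", "kwargs": {"increments": "0,0,0,0.06,0;0,0,0,0,0;0,0,0,0,0"}}

```text
t: 18.22
tcp_pos: [0.4972, -0.2712, 0.1715]
ee_rot: [[0.113, -0.994, 0.002], [-0.994, -0.113, -0.002], [0.002, -0.001, -1.0]]
contact_force: [-4.7, 3.0, 11.8]
opening: 0.0127
finger_force: 35.0
```

Seated, since it now pushes back at the expected height. Releasing and retreating.

To row units: -0.02 m is -0.8, -0.01 m is -0.4.

{"fn": "shift_gripper", "kwargs": {"increments": "0.045,0,0,0,0;0.045,0,0,0,0;0.045,0,0,0,0;0.045,0,0,0,0;0.045,0,0,0,0;0.045,0,0,0,0;0.045,0,0,-0.4,0;0.045,0,0,-0.8,0"}}

```text
t: 18.88
tcp_pos: [0.4955, -0.2704, 0.1967]
ee_rot: [[0.111, -0.994, -0.006], [-0.994, -0.111, 0.002], [-0.003, 0.005, -1.0]]
contact_force: [-0.0, -0.5, -0.1]
opening: 0.0448
finger_force: 0.0
```

{"fn": "shift_gripper", "kwargs": {"increments": "0.045,0,0,-1.2,0;0.045,0,0,-1.2,0;0.045,0,0,-1.2,0;0.045,-0.6,0.16,-0.8,0;0.045,0,0,0,0;0.045,0,0,0,0;0.045,0,0,0,0"}}

```text
t: 19.47
tcp_pos: [0.491, -0.2562, 0.3083]
ee_rot: [[0.112, -0.994, -0.0], [-0.994, -0.112, 0.001], [-0.001, 0.0, -1.0]]
contact_force: [-0.1, 0.2, -0.9]
opening: 0.0451
finger_force: 0.0
```

```bash
python3 m.py w7 .4965 -.271 .195
```

Run:
```python
from h import *
p,d=manip.snapshot("scene")
q=cv2.imread("pics/w7.png")[100:240,150:370]
o=np.vstack([cv2.resize(p[90:190,90:260],(510,300),interpolation=2),cv2.resize(q,(510,300),interpolation=2)]);cv2.imwrite("pics/fin.png",o)
```

```text
tab [ 0.4982 -0.2722] (12.196388244628906, 59.366390228271484) 6.581663131713867 z 0.1963613132721149 | tool (16.740236282348633, -5.43312406539917) 89.84233093261719 [ 245  139   15   69 1005]
flange [ 0.4963 -0.2714] (59.83834457397461, 118.5647201538086) 6.8177313804626465 z 0.15218967001208816 | tool (15.772769927978516, -3.628835678100586) 89.6063003540039 [ 223  105   63  119 5750]
[ 0.491  -0.2562  0.3083] -173.5760030605101
```

View pics/fin.png

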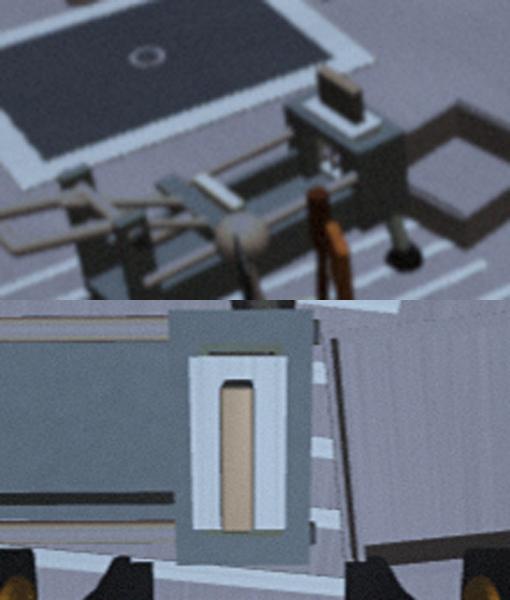

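The coarse flange lies flat on the head, square and centred. Its tab top measures 0.1964 m, against 0.1963 m for fine when it was home, so I'm handing in.

```bash
python3 -c "
from cell import manip
print(manip.hand_in())"
```

```text
the job is handed in; nothing more can be done
None
```

The job is handed in at about 19.5 s on the robot's clock: the coarse cassette measured fully home in the head and the fine cassette upright in the rack's first compartment, both lowered in and released; the hand-in returned no verdict.

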